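# Mark the tired shock foot

### The arm

A 6-joint arm with a two-finger parallel gripper is mounted at the origin on the work surface. World frame = base frame: x ahead of the robot, y to its left, z up, the work surface at z = 0. Lengths are in mm, angles in rad, forces in N, time in s.
With the tool pointing down it reaches from about 275 to 1000 mm from the base axis. Payload 8.4 kg.
Tool frame: the origin (TCP) lies midway between the tips of the shut fingers; the grasp point (between the pads) lies 19 mm behind it; z points along the fingers, y is the line along which they close (so a half turn about z gives the same grasp; the last joint's range is limited). The gripper opens to 85 mm and grips with 20 to 120 N. Pads are 22 mm wide; open, the fingers measure 114 mm over their backs; the gripper's body (76 mm by 85 mm) begins 54 mm behind the grasp point. The pads swing forward as they close: fully open they stand 13 mm farther back than shut.
Start: joints at [-1.107, 0.353, 1.633, -0, 1.155, -0.002], TCP at [280.71, -558.417, 231.281] pointing down, gripper open.
Joint ranges: [-2.63, 2.63], [-0.92, 2.1], [0.06, 2.66], [-1.3, 4.44], [0, 2.69], [-3.02, 3.02]. Speed limits (rad/s): [2.22, 2.22, 2.79, 3.14, 3.14, 3.14].

### API

Orientations are given as [roll, pitch, yaw] about the fixed x, y, z axes, in that order (R = Rz(yaw) Ry(pitch) Rx(roll)).
In Python, from rig import monitor, imaging, r gives the robot as it stands.
- The arm moves only by the tool drive_tool, never from a script. Its argument "plan" is a list of rows, each an object of numbers: "x", "y", "z": the shift along the tool's x, y, z in units of 50 mm (1.0 is 50 mm); "ax", "ay", "az": the turn, a rotation vector about the tool's x, y, z in units of 6 degrees (1.0 is 6 degrees); "hand": the finger opening in mm, from 0 to 85.4. In form: [{"x": .., "y": .., "z": .., "ax": .., "ay": .., "az": .., "hand": ..}, ...]. A call has 1 to 8 rows; each row is the pose to reach, as a shift and turn from the pose commanded when the call began, along the tool's axes at that moment; what a row does not reach only later rows make up. A row lasts 1/10 s, in which the tool goes at most 50 mm and 8.59 degrees, less where a joint would pass 70% of its speed; a pose out of reach is approached as far as the arm can. A call with a gripper value outside its range is refused whole. The fingers move at their own pace and stop on an object; "grip_force" is the grip in N (left out, the last holds). Time passes only in rows, so rows that repeat a pose let the fingers close. It gives the time, the measured TCP pose, the force, the opening and the grip force at its end, in the units of the state.
- monitor.sense(): the state, without advancing time (a new reading comes with each control period).
- imaging.grab_frame(name): name is "scene" or "top" or "wrist"; returns the picture (480x640x3 uint8, red, green, blue); there is no depth.
- imaging.camera_info(name): a dict with "mtx" (3x3 intrinsics, pixels), "dist" ([k1, k2, p1, p2, k3] as OpenCV has them; the pictures are not rectified), "R" (3x3) and "t" (3): a world point X has camera coordinates R X + t. Camera axes: x right, y down, z forward; pixel columns grow to the right and rows downward; lengths in mm; the calibration is good to about 2 mm. A picture is of the moment at which its call begins: read the wrist's pose just before it. camera_info takes no time and is no camera call; for the wrist camera it gives the pose at the moment of the call.
- r.sign_off(): hands the job in; it is judged then, once.
The state is a dict: "clock": time; "qpos": joint angles; "qvel": joint speeds; "joint_efforts": joint torques, N m; "eef_pos": TCP position; "tcp_rot": TCP orientation; "contact_force": force on the tool from outside, world axes, zero at the start; "wrist_torque": the same for the moment, N m; "opening": opening from 0.0 (shut) to 1.0 (fully open); "grasp_force": force on a finger pad.
Only numpy, scipy, OpenCV 4.12 (cv2) and the standard library are available. Lean on these libraries where they do the work, as an engineer would, in place of code of your own. Each camera call takes 0.05 s, during which the arm holds its last target. There are 200 camera calls.

### The job

Three sprung shock feet for a balance stand in inspection stands on the lab bench. With the fingertips, press each black pad down about a centimetre, one after another from the robot's left to its right, to find the softest; then push the white tag of that softest one fully down into its sleeve. Leave the other two tags up, pull nothing upward, do not lift or shift the glassware and other things around, and finish clear of everything.

Things in the scene. Friction and masses are not known exactly. Their poses are not given: they have to be found in the camera images.
- stand_left: Inspection stand on the robot's left (+y): a grey plate of 150 x 80 mm, 6 mm thick, turned by up to about 20 degrees; origin at the centre of its underside, x along its length away from the robot. At x = +36 mm stands a sprung foot with a pad, at x = -48 mm a dark steel sleeve with a white tag. The three feet look alike and are dealt out to the stands at random.
- pad_left_top (a point): Top centre of the round black rubber pad (50 mm across, 10 mm thick) on the robot's left (+y), unpressed: 60 mm above the bench. The point stays there when the pad sinks. A coil spring lets the pad go straight down up to 20 mm and brings it back. Pressed equally deep, the softest pad pushes back with less than half the force of the others: 3.5 N at 10 mm, the others 8 N or more.
- tag_left_top (a point): Top centre of the white T-shaped tag on the robot's left (+y); moves with the tag. Its head is 38 mm (along the stand's y) by 18 mm, 8 mm thick; its top is 70 to 73 mm above the bench while up and 53 mm when fully home.
- tag_left (a joint): How far the tag on the robot's left (+y) is pushed down into its sleeve, in m: 0 to 0.003 at the start (up), 0.020 fully home, its head sitting on the sleeve. It moves straight down, takes about 3 N, and stays where it is left.
- stand_middle: Inspection stand in the middle: a grey plate of 150 x 80 mm, 6 mm thick, turned by up to about 20 degrees; origin at the centre of its underside, x along its length away from the robot. At x = +36 mm stands a sprung foot with a pad, at x = -48 mm a dark steel sleeve with a white tag. The three feet look alike and are dealt out to the stands at random.
- pad_middle_top (a point): Top centre of the round black rubber pad (50 mm across, 10 mm thick) in the middle, unpressed: 60 mm above the bench. The point stays there when the pad sinks. A coil spring lets the pad go straight down up to 20 mm and brings it back. Pressed equally deep, the softest pad pushes back with less than half the force of the others: 3.5 N at 10 mm, the others 8 N or more.
- tag_middle_top (a point): Top centre of the white T-shaped tag in the middle; moves with the tag. Its head is 38 mm (along the stand's y) by 18 mm, 8 mm thick; its top is 70 to 73 mm above the bench while up and 53 mm when fully home.
- tag_middle (a joint): How far the tag in the middle is pushed down into its sleeve, in m: 0 to 0.003 at the start (up), 0.020 fully home, its head sitting on the sleeve. It moves straight down, takes about 3 N, and stays where it is left.
- stand_right: Inspection stand on the robot's right (-y): a grey plate of 150 x 80 mm, 6 mm thick, turned by up to about 20 degrees; origin at the centre of its underside, x along its length away from the robot. At x = +36 mm stands a sprung foot with a pad, at x = -48 mm a dark steel sleeve with a white tag. The three feet look alike and are dealt out to the stands at random.
- pad_right_top (a point): Top centre of the round black rubber pad (50 mm across, 10 mm thick) on the robot's right (-y), unpressed: 60 mm above the bench. The point stays there when the pad sinks. A coil spring lets the pad go straight down up to 20 mm and brings it back. Pressed equally deep, the softest pad pushes back with less than half the force of the others: 3.5 N at 10 mm, the others 8 N or more.
- tag_right_top (a point): Top centre of the white T-shaped tag on the robot's right (-y); moves with the tag. Its head is 38 mm (along the stand's y) by 18 mm, 8 mm thick; its top is 70 to 73 mm above the bench while up and 53 mm when fully home.
- tag_right (a joint): How far the tag on the robot's right (-y) is pushed down into its sleeve, in m: 0 to 0.003 at the start (up), 0.020 fully home, its head sitting on the sleeve. It moves straight down, takes about 3 N, and stays where it is left.
Mind the look-alikes: they are no part of the job. What is shaped like the stand_middle but red or turquoise is not meant.

How it is judged (in metres and radians):
On the way, in this order (a step that is already met when the one before it is completed fails the run):
1. the left pad is pressed down (((horizontal distance between pad_a_c0 and pad_left_top below 0.02 m and height (world z) of pad_a_c0 below 0.05 m) or (horizontal distance between pad_b_c0 and pad_left_top below 0.02 m and height (world z) of pad_b_c0 below 0.05 m) or (horizontal distance between pad_c_c0 and pad_left_top below 0.02 m and height (world z) of pad_c_c0 below 0.05 m))), for 0.1 s.
2. the middle pad is pressed down (((horizontal distance between pad_a_c0 and pad_middle_top below 0.02 m and height (world z) of pad_a_c0 below 0.05 m) or (horizontal distance between pad_b_c0 and pad_middle_top below 0.02 m and height (world z) of pad_b_c0 below 0.05 m) or (horizontal distance between pad_c_c0 and pad_middle_top below 0.02 m and height (world z) of pad_c_c0 below 0.05 m))), for 0.1 s.
3. the right pad is pressed down (((horizontal distance between pad_a_c0 and pad_right_top below 0.02 m and height (world z) of pad_a_c0 below 0.05 m) or (horizontal distance between pad_b_c0 and pad_right_top below 0.02 m and height (world z) of pad_b_c0 below 0.05 m) or (horizontal distance between pad_c_c0 and pad_right_top below 0.02 m and height (world z) of pad_c_c0 below 0.05 m))), for 0.1 s.
4. the softest pad's tag is pushed fully down (((horizontal distance between pad_a_c0 and pad_left_top below 0.02 m and value of joint tag_left above 0.017 m and value of joint each of tag_middle, tag_right below 0.008 m) or (horizontal distance between pad_a_c0 and pad_middle_top below 0.02 m and value of joint tag_middle above 0.017 m and value of joint each of tag_left, tag_right below 0.008 m) or (horizontal distance between pad_a_c0 and pad_right_top below 0.02 m and value of joint tag_right above 0.017 m and value of joint each of tag_left, tag_middle below 0.008 m))), for 0.2 s.
At the end, for the whole second after the job is handed in: The tag of the stand that holds the softest pad is at least 17 mm down (20 mm is fully home), the other two are less than 8 mm down, and all three pads have come back up (((horizontal distance between pad_a_c0 and pad_left_top below 0.02 m and value of joint tag_left above 0.017 m and value of joint each of tag_middle, tag_right below 0.008 m) or (horizontal distance between pad_a_c0 and pad_middle_top below 0.02 m and value of joint tag_middle above 0.017 m and value of joint each of tag_left, tag_right below 0.008 m) or (horizontal distance between pad_a_c0 and pad_right_top below 0.02 m and value of joint tag_right above 0.017 m and value of joint each of tag_left, tag_middle below 0.008 m)) and height (world z) of each of pad_a_c0, pad_b_c0, pad_c_c0 above 0.0535 m); the robot touches nothing.
It fails at once if the tag of a pad that is not the softest is pushed down ((not (horizontal distance between pad_a_c0 and pad_left_top below 0.02 m) and value of joint tag_left above 0.008 m) or (not (horizontal distance between pad_a_c0 and pad_middle_top below 0.02 m) and value of joint tag_middle above 0.008 m) or (not (horizontal distance between pad_a_c0 and pad_right_top below 0.02 m) and value of joint tag_right above 0.008 m)).
It fails at once if a tag or a pad is pulled upward (value of joint any of tag_left, tag_middle, tag_right below -0.005 m or height (world z) of any of pad_a_c0, pad_b_c0, pad_c_c0 above 0.059 m).
It fails at once if a bystander is lifted or shifted by more than 25 mm (distance of any of vial_1, vial_2, beaker, reagent, white_jar, bulb, spanner from where it was at the start of the episode above 0.025 m).
It also fails if it takes over 58 s, if anything falls off the work surface, if the arm or the gripper's body presses on something with over 40 N, if the wrist force passes 120 N, or if a joint passes its speed limit or range.

## Working session

There is one attempt and no reset: what is moved stays moved. The work goes in short steps, Python scripts to look and compute and a tool call to move; the robot and the scene stay as the last step left them, time stands still between calls to the robot, and variables do not carry over. Pictures are saved under pics/ and viewed, at most 10 in all, crops included, and the job is handed in when it is done.

Besides the shell and the picture viewer there is one more tool, called after "Request:" as name(argument=value, ...) on one line, values as JSON. drive_tool: Moves the arm, as the interface text tells. Its arguments: {"type":"object","properties":{"plan":{"type":"array","items":{"type":"object","properties":{"x":{"type":"number"},"y":{"type":"number"},"z":{"type":"number"},"ax":{"type":"number"},"ay":{"type":"number"},"az":{"type":"number"},"hand":{"type":"number"}}}},"grip_force":{"type":"number"}},"required":["plan"]}

```bash
mkdir -p pics
python3 - <<'E'
from rig import monitor, imaging, r
import cv2
for n in ("top","scene"):
    cv2.imwrite(f"pics/{n}0.png",imaging.grab_frame(n)[:,:,::-1])
    i=imaging.camera_info(n); print(n,i)
print(monitor.sense())
E
```

```text
top {'mtx': array([[519.91757021,   0.        , 311.98628159],
       [  0.        , 519.91757021, 237.33476183],
       [  0.        ,   0.        ,   1.        ]]), 'dist': array([-0.0187295,  0.       ,  0.       ,  0.       ,  0.       ]), 'R': array([[ 1.12349518e-02, -9.99936581e-01, -7.80462071e-04],
       [-9.98269323e-01, -1.11711546e-02, -5.77370181e-02],
       [ 5.77246378e-02,  1.42778396e-03, -9.98331522e-01]]), 't': array([ -66.62384837,  510.32303207, 1126.82958959])}
scene {'mtx': array([[545.05428343,   0.        , 323.19713603],
       [  0.        , 545.05428343, 237.73793852],
       [  0.        ,   0.        ,   1.        ]]), 'dist': array([0.00766307, 0.        , 0.        , 0.        , 0.        ]), 'R': array([[-0.85994728,  0.51036352, -0.00444492],
       [ 0.31504036,  0.52394148, -0.79135005],
       [-0.40154732, -0.68191965, -0.61134715]]), 't': array([ 472.17355863,  -59.02509901, 1267.56214178])}
{'clock': 0.1, 'qpos': array([-1.10737347e+00,  3.53542001e-01,  1.63406591e+00,  1.64720619e-05,
        1.15523812e+00, -2.40464533e-03]), 'qvel': array([ 0.00031216, -0.00071678, -0.00301774, -0.00035176,  0.00081661,
       -0.00068268]), 'joint_efforts': array([-4.41220764e-04, -6.06356764e+01, -3.42820609e+01, -5.11569411e-06,
        4.03945087e-03,  4.97504152e-05]), 'eef_pos': array([ 280.53094796, -558.01012392,  230.65717937]), 'tcp_rot': array([-3.14033931e+00, -1.80756812e-05,  4.65820831e-01]), 'contact_force': array([ 0.2291581 , -1.02153108,  0.67444932]), 'wrist_torque': array([0.01254011, 0.01849364, 0.02078763]), 'grasp_force': 0.0, 'opening': 1.0009932739907483}
```

View pics/top0.png

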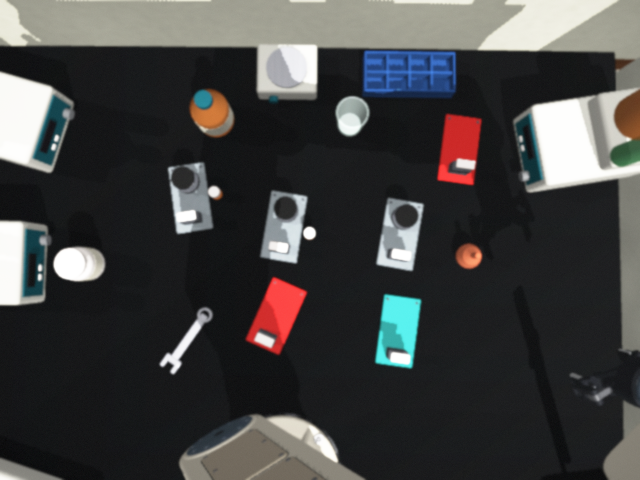

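View pics/scene0.png

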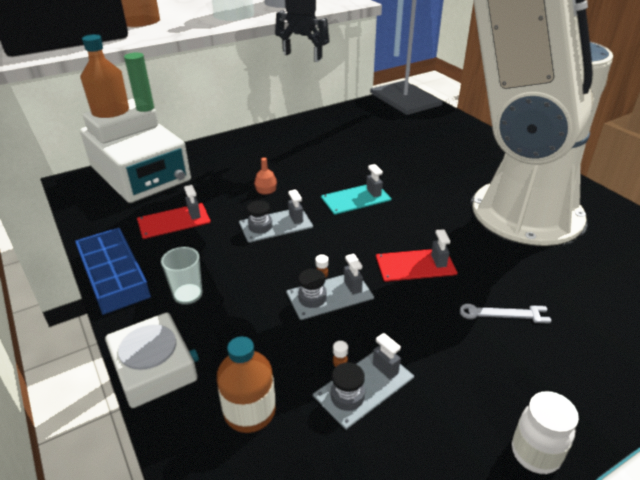

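The top view shows three grey stands at pixels (190,198), (284,227) and (401,235). Their tags are at (187,216), (278,247) and (400,255), and their pads at (184,179), (285,208) and (405,215). The look-alikes are red plates at (276,316) and (460,150) and a turquoise plate at (398,331). The white vial caps at (214,192) and (309,233) could also be mistaken for tags. By the description I choose the three grey ones.

```bash
cat > h.py <<'E'
import cv2, numpy as np
from rig import monitor, imaging, r
I={n:imaging.camera_info(n) for n in("top","scene")}
def ray(n,p):
    i=I[n]; u=cv2.undistortPoints(np.array([[p]],float),i["mtx"],i["dist"])[0,0]
    return -i["R"].T@i["t"], i["R"].T@np.array([u[0],u[1],1.])
def plane(n,p,z):
    c,d=ray(n,p); return c+d*(z-c[2])/d[2]
def proj(n,X):
    i=I[n]; return cv2.projectPoints(np.array([X],float),cv2.Rodrigues(i["R"])[0],i["t"],i["mtx"],i["dist"])[0][0,0]
E
python3 - <<'E'
from h import *
im=cv2.imread("pics/top0.png"); hsv=cv2.cvtColor(im,cv2.COLOR_BGR2HSV)
grey=((hsv[...,1]<60)&(hsv[...,2]>80)).astype(np.uint8)
white=((hsv[...,1]<40)&(hsv[...,2]>205)).astype(np.uint8)
o=im.copy()
for nm,(cx,cy) in dict(left=(190,198),middle=(284,227),right=(401,235)).items():
    m=np.zeros_like(grey); m[cy-45:cy+45,cx-32:cx+32]=1
    m1=cv2.morphologyEx(grey*m,cv2.MORPH_OPEN,np.ones((3,3)))
    n,l,s,_=cv2.connectedComponentsWithStats(m1); k=1+np.argmax(s[1:,4])
    h=cv2.convexHull(np.argwhere(l==k)[:,::-1].astype(np.int32))
    w=np.array([plane("top",p[0],6)[:2] for p in h.astype(float)],np.float32)
    (c,sz,a)=cv2.minAreaRect(w); b=cv2.boxPoints((c,sz,a))
    e=max([b[1]-b[0],b[2]-b[1]],key=np.linalg.norm); e=e*np.sign(e[0]); yaw=np.arctan2(e[1],e[0])
    x=np.array([np.cos(yaw),np.sin(yaw)])
    n,l,s,ct=cv2.connectedComponentsWithStats(white*m); 
    print(nm,np.round(c,1),np.round(sz,1),"yaw",round(np.degrees(yaw),1))
    pad=np.array(c)+36*x; tag=np.array(c)-48*x
    print("  pad",pad.round(1),"tag",tag.round(1))
    for j in range(1,n):
        if s[j,4]>30: print("  white",ct[j].round(1),s[j,4],plane("top",ct[j],71.5)[:2].round(1))
    for X,z,col in((pad,60,(0,255,0)),(tag,71.5,(0,0,255))):
        q=proj("top",[*X,z]); cv2.circle(o,tuple(int(v) for v in q.round()),1,col,-1)
    cv2.polylines(o,[np.array([proj("top",[*p,6]) for p in b]).round().astype(int)],1,(0,255,255),1)
cv2.imwrite("pics/ov.png",cv2.resize(o[150:285,155:435],None,fx=2.85,fy=2.85,interpolation=cv2.INTER_CUBIC))
E
```

```text
left [599.2 199.5] [153.6 109.2] yaw 9.1
  pad [634.8 205.2] tag [551.8 191.9]
  white [181.8 213.7] 437 [554.3 212.2]
  white [213.4 191.4] 79 [602.1 146.9]
middle [532.9 -13. ] [113.3 153.3] yaw -8.8
  pad [568.5 -18.5] tag [485.5  -5.7]
  white [289.  237.3] 837 [507.3 -13.1]
  white [309.  232.7] 109 [517.3 -54.7]
right [ 521.6 -254.8] [ 84.4 153.7] yaw -9.6
  pad [ 557.1 -260.9] tag [ 474.3 -246.8]
  white [387.6 220.1] 62 [ 545.6 -218.6]
  white [401.5 250.2] 824 [ 483.1 -247.8]
```

View pics/ov.png

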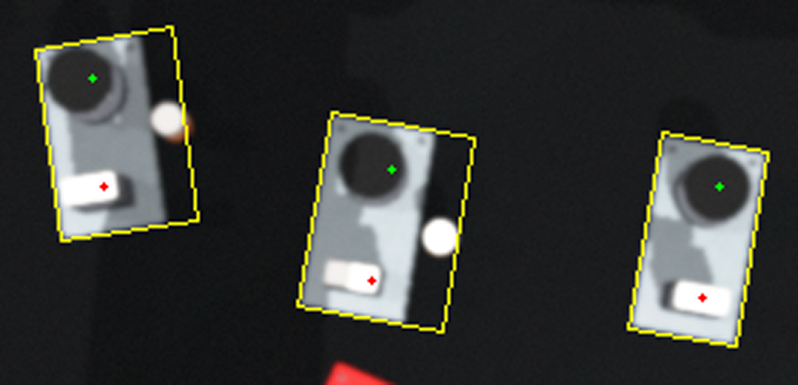

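The crop confirms the three grey stands with pads and tags, but the vials beside the left and middle stands widened their rectangles. I'll mask the vials out and check against the tag blobs and the scene camera.

Run:
```python
from h import *
im=cv2.imread("pics/top0.png"); sc=cv2.imread("pics/scene0.png"); hsv=cv2.cvtColor(im,cv2.COLOR_BGR2HSV)
grey=((hsv[...,1]<60)&(hsv[...,2]>60)).astype(np.uint8)
for p in((214,192),(309,233)): cv2.circle(grey,p,9,0,-1)
cv2.circle(grey,(217,196),8,0,-1)
o=im.copy()
for nm,(cx,cy) in dict(left=(190,198),middle=(284,227),right=(401,235)).items():
    m=np.zeros_like(grey); m[cy-45:cy+45,cx-32:cx+32]=1
    m1=cv2.morphologyEx(grey*m,cv2.MORPH_OPEN,np.ones((5,5)))
    n,l,s,_=cv2.connectedComponentsWithStats(m1); k=1+np.argmax(s[1:,4])
    h=cv2.convexHull(np.argwhere(l==k)[:,::-1].astype(np.int32))
    w=np.array([plane("top",p[0],6)[:2] for p in h.astype(float)],np.float32)
    (c,sz,a)=cv2.minAreaRect(w); b=cv2.boxPoints((c,sz,a))
    e=max([b[1]-b[0],b[2]-b[1]],key=np.linalg.norm); e=e*np.sign(e[0]); yaw=np.arctan2(e[1],e[0])
    x=np.array([np.cos(yaw),np.sin(yaw)])
    print(nm,np.round(c,1),np.round(sz,1),"yaw",round(np.degrees(yaw),1))
    pad=np.array(c)+36*x; tag=np.array(c)-48*x
    print("  pad",pad.round(1),"tag",tag.round(1))
    # dark pad disc seen from above
    q=proj("top",[*pad,60]); d=((hsv[...,2]<60)).astype(np.uint8); mm=np.zeros_like(d); cv2.circle(mm,tuple(int(v) for v in q.round()),17,1,-1)
    d=cv2.morphologyEx(d*mm,cv2.MORPH_OPEN,cv2.getStructuringElement(cv2.MORPH_ELLIPSE,(13,13)))
    n,l,s,ct=cv2.connectedComponentsWithStats(d)
    if n>1: j=1+np.argmax(s[1:,4]); print("  disc",ct[j].round(1),s[j],plane("top",ct[j],60)[:2].round(1))
    for X,z,col in((pad,60,(0,255,0)),(tag,71.5,(0,0,255))):
      for nn,pic in(("top",o),("scene",sc)):
        q=proj(nn,[*X,z]); cv2.circle(pic,tuple(int(v) for v in q.round()),1,col,-1)
    cv2.polylines(o,[np.array([proj("top",[*p,6]) for p in b]).round().astype(int)],1,(0,255,255),1)
A=cv2.resize(o[150:285,155:435],(622,300),interpolation=cv2.INTER_CUBIC)
B=cv2.resize(sc[180:430,220:430],(252,300))
B=cv2.resize(sc[180:430,220:430],None,fx=1.2,fy=1.2)
out=np.zeros((600,622,3),np.uint8); out[:300]=A; out[300:300+B.shape[0],:B.shape[1]]=B
cv2.imwrite("pics/ov2.png",out)
```

```text
left [597.3 212.2] [154.6  85. ] yaw 9.2
  pad [632.9 218. ] tag [550.  204.5]
  disc [182.4 177.5] [173 167  20  22 338] [632.7 215.8]
middle [535.4   2.1] [ 84.9 155.2] yaw -8.7
  pad [571.   -3.4] tag [488.    9.4]
  disc [284.8 207.7] [275 198  21  21 340] [570.6  -2.6]
right [ 521.7 -254.7] [ 85.8 155.4] yaw -9.5
  pad [ 557.2 -260.6] tag [ 474.3 -246.8]
  disc [405.9 215.2] [396 205  21  21 337] [ 557.6 -259. ]
```

View pics/ov2.png

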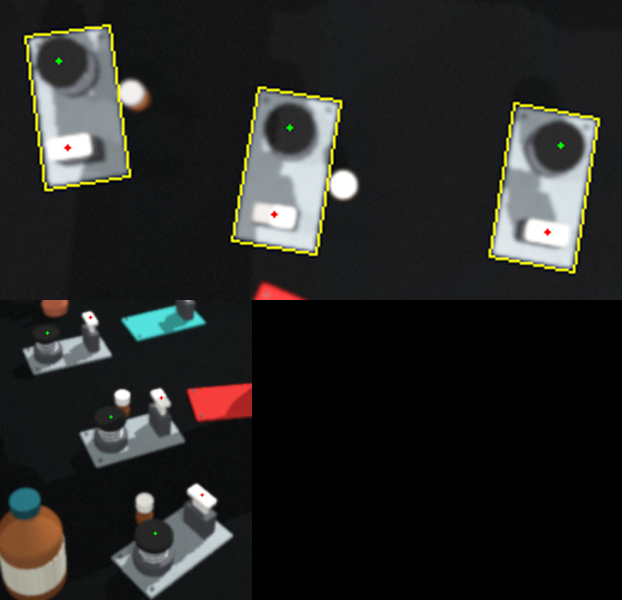

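The overlays line up in both views. Pads: L (633,217), M (571,-3), R (557.5,-260). Tags: L (550,205), M (488,9), R (474,-247). I'll shut the hand and travel to the left pad.

Request:
drive_tool(plan=[{"x": 13.26,"y": -10.68,"z": 0.6,"hand": 0},{"x": 13.26,"y": -10.68,"z": 0.6,"hand": 0},{"x": 13.26,"y": -10.68,"z": 0.6,"hand": 0},{"x": 13.26,"y": -10.68,"z": 0.6,"hand": 0},{"x": 13.26,"y": -10.68,"z": 0.6,"hand": 0},{"x": 13.26,"y": -10.68,"z": 0.6,"hand": 0},{"x": 13.26,"y": -10.68,"z": 0.6,"hand": 0},{"x": 13.26,"y": -10.68,"z": 0.6,"hand": 0}])

```text
invalid input
```

Request:
drive_tool(plan=[{"x": 0.7,"y": -0.6,"z": 0.1,"ax": 0,"ay": 0,"az": 0,"hand": 0},{"x": 1.4,"y": -1.2,"z": 0.2,"ax": 0,"ay": 0,"az": 0,"hand": 0},{"x": 2.1,"y": -1.8,"z": 0.3,"ax": 0,"ay": 0,"az": 0,"hand": 0},{"x": 2.8,"y": -2.4,"z": 0.4,"ax": 0,"ay": 0,"az": 0,"hand": 0},{"x": 3.5,"y": -3.0,"z": 0.5,"ax": 0,"ay": 0,"az": 0,"hand": 0},{"x": 4.2,"y": -3.5,"z": 0.6,"ax": 0,"ay": 0,"az": 0,"hand": 0},{"x": 4.9,"y": -4.0,"z": 0.6,"ax": 0,"ay": 0,"az": 0,"hand": 0},{"x": 5.6,"y": -4.5,"z": 0.6,"ax": 0,"ay": 0,"az": 0,"hand": 0}])

```text
clock: 0.9
eef_pos: [430.1, -229.9, 201.0]
tcp_rot: [-3.141, 0.0, 0.466]
contact_force: [1.5, -0.7, -0.0]
opening: 0.001
grasp_force: 0.0
```

Request:
drive_tool(plan=[{"x": 0.75,"y": -0.6,"z": 0,"ax": 0,"ay": 0,"az": 0,"hand": 0},{"x": 1.5,"y": -1.2,"z": 0,"ax": 0,"ay": 0,"az": 0,"hand": 0},{"x": 2.25,"y": -1.8,"z": 0,"ax": 0,"ay": 0,"az": 0,"hand": 0},{"x": 3.0,"y": -2.4,"z": 0,"ax": 0,"ay": 0,"az": 0,"hand": 0},{"x": 3.75,"y": -3.0,"z": 0,"ax": 0,"ay": 0,"az": 0,"hand": 0},{"x": 4.5,"y": -3.6,"z": 0,"ax": 0,"ay": 0,"az": 0,"hand": 0},{"x": 5.2,"y": -4.2,"z": 0,"ax": 0,"ay": 0,"az": 0,"hand": 0},{"x": 5.9,"y": -4.8,"z": 0,"ax": 0,"ay": 0,"az": 0,"hand": 0}])

```text
clock: 1.7
eef_pos: [585.9, 117.3, 201.0]
tcp_rot: [-3.142, 0.0, 0.466]
contact_force: [1.0, -0.2, 0.1]
opening: 0.003
grasp_force: 0.0
```

Request:
drive_tool(plan=[{"x": 0.8,"y": -0.6,"z": 0.3,"ax": 0,"ay": 0,"az": 0,"hand": 0},{"x": 1.76,"y": -1.39,"z": 0.7,"ax": 0,"ay": 0,"az": 0,"hand": 0},{"x": 1.76,"y": -1.39,"z": 1.4,"ax": 0,"ay": 0,"az": 0,"hand": 0},{"x": 1.76,"y": -1.39,"z": 2.0,"ax": 0,"ay": 0,"az": 0,"hand": 0},{"x": 1.76,"y": -1.39,"z": 2.4,"ax": 0,"ay": 0,"az": 0,"hand": 0},{"x": 1.76,"y": -1.39,"z": 2.4,"ax": 0,"ay": 0,"az": 0,"hand": 0},{"x": 1.76,"y": -1.39,"z": 2.4,"ax": 0,"ay": 0,"az": 0,"hand": 0}])

```text
clock: 2.4
eef_pos: [632.9, 216.8, 81.3]
tcp_rot: [-3.142, 0.001, 0.466]
contact_force: [-0.4, -0.3, 1.2]
opening: -0.001
grasp_force: 0.0
```

Request:
drive_tool(plan=[{"x": 0,"y": 0,"z": 0.25,"ax": 0,"ay": 0,"az": 0,"hand": 0},{"x": 0,"y": 0,"z": 0.4,"ax": 0,"ay": 0,"az": 0,"hand": 0},{"x": 0,"y": 0,"z": 0.52,"ax": 0,"ay": 0,"az": 0,"hand": 0},{"x": 0,"y": 0,"z": 0.64,"ax": 0,"ay": 0,"az": 0,"hand": 0},{"x": 0,"y": 0,"z": 0.64,"ax": 0,"ay": 0,"az": 0,"hand": 0},{"x": 0,"y": 0,"z": 0.64,"ax": 0,"ay": 0,"az": 0,"hand": 0},{"x": 0,"y": 0,"z": 0.64,"ax": 0,"ay": 0,"az": 0,"hand": 0}])

```text
clock: 3.1
eef_pos: [633.4, 216.9, 50.1]
tcp_rot: [3.141, -0.001, 0.466]
contact_force: [-2.7, -0.5, 7.9]
opening: 0.001
grasp_force: 4.0
```

Request:
drive_tool(plan=[{"x": 0,"y": 0,"z": 0,"ax": 0,"ay": 0,"az": 0,"hand": 0},{"x": 0,"y": 0,"z": 0,"ax": 0,"ay": 0,"az": 0,"hand": 0}])

```text
clock: 3.3
eef_pos: [633.4, 216.9, 50.1]
tcp_rot: [3.141, -0.001, 0.466]
contact_force: [-2.0, -1.8, 6.8]
opening: 0.002
grasp_force: 4.0
```

Request:
drive_tool(plan=[{"x": 0,"y": 0,"z": -0.6,"ax": 0,"ay": 0,"az": 0,"hand": 0},{"x": 0,"y": 0,"z": -1.2,"ax": 0,"ay": 0,"az": 0,"hand": 0},{"x": -0.6,"y": 0.65,"z": -1.2,"ax": 0,"ay": 0,"az": 0,"hand": 0},{"x": -1.2,"y": 1.3,"z": -1.2,"ax": 0,"ay": 0,"az": 0,"hand": 0},{"x": -1.8,"y": 1.95,"z": -1.2,"ax": 0,"ay": 0,"az": 0,"hand": 0},{"x": -2.4,"y": 2.6,"z": -1.2,"ax": 0,"ay": 0,"az": 0,"hand": 0},{"x": -3.09,"y": 3.36,"z": -1.2,"ax": 0,"ay": 0,"az": 0,"hand": 0},{"x": -3.09,"y": 3.36,"z": -0.8,"ax": 0,"ay": 0,"az": 0,"hand": 0}])

```text
clock: 4.1
eef_pos: [570.4, -7.2, 91.1]
tcp_rot: [3.139, -0.002, 0.462]
contact_force: [0.4, 0.4, 0.3]
opening: -0.001
grasp_force: 0.0
```

Request:
drive_tool(plan=[{"x": 0,"y": 0,"z": 0.3,"ax": 0,"ay": 0,"az": 0,"hand": 0},{"x": 0,"y": 0,"z": 0.5,"ax": 0,"ay": 0,"az": 0,"hand": 0},{"x": 0,"y": 0,"z": 0.65,"ax": 0,"ay": 0,"az": 0,"hand": 0},{"x": 0,"y": 0,"z": 0.8,"ax": 0,"ay": 0,"az": 0,"hand": 0},{"x": 0,"y": 0,"z": 0.8,"ax": 0,"ay": 0,"az": 0,"hand": 0},{"x": 0,"y": 0,"z": 0.8,"ax": 0,"ay": 0,"az": 0,"hand": 0},{"x": 0,"y": 0,"z": 0.8,"ax": 0,"ay": 0,"az": 0,"hand": 0}])

```text
clock: 4.8
eef_pos: [570.3, -1.9, 49.8]
tcp_rot: [-3.142, 0.001, 0.468]
contact_force: [-5.4, -3.1, 13.2]
opening: -0.001
grasp_force: 6.6
```

Request:
drive_tool(plan=[{"x": 0,"y": 0,"z": 0,"ax": 0,"ay": 0,"az": 0,"hand": 0},{"x": 0,"y": 0,"z": 0,"ax": 0,"ay": 0,"az": 0,"hand": 0}])

```text
clock: 5.0
eef_pos: [570.2, -1.9, 49.9]
tcp_rot: [-3.142, 0.001, 0.468]
contact_force: [-5.4, -1.8, 12.9]
opening: -0.002
grasp_force: 6.5
```

Request:
drive_tool(plan=[{"x": 0,"y": 0,"z": -0.6,"ax": 0,"ay": 0,"az": 0,"hand": 0},{"x": 0,"y": 0,"z": -1.2,"ax": 0,"ay": 0,"az": 0,"hand": 0},{"x": -0.4,"y": 0.75,"z": -1.2,"ax": 0,"ay": 0,"az": 0,"hand": 0},{"x": -0.85,"y": 1.5,"z": -1.2,"ax": 0,"ay": 0,"az": 0,"hand": 0},{"x": -1.3,"y": 2.25,"z": -1.2,"ax": 0,"ay": 0,"az": 0,"hand": 0},{"x": -1.7,"y": 3.0,"z": -1.2,"ax": 0,"ay": 0,"az": 0,"hand": 0},{"x": -2.1,"y": 3.75,"z": -1.2,"ax": 0,"ay": 0,"az": 0,"hand": 0},{"x": -2.55,"y": 4.5,"z": -1.2,"ax": 0,"ay": 0,"az": 0,"hand": 0}])

```text
clock: 5.8
eef_pos: [558.4, -261.7, 109.2]
tcp_rot: [3.141, -0.001, 0.468]
contact_force: [0.2, -0.4, -0.8]
opening: 0.002
grasp_force: 0.0
```

Request:
drive_tool(plan=[{"x": 0,"y": 0,"z": 0.5,"ax": 0,"ay": 0,"az": 0,"hand": 0},{"x": 0,"y": 0,"z": 0.8,"ax": 0,"ay": 0,"az": 0,"hand": 0},{"x": 0,"y": 0,"z": 1.0,"ax": 0,"ay": 0,"az": 0,"hand": 0},{"x": 0,"y": 0,"z": 1.2,"ax": 0,"ay": 0,"az": 0,"hand": 0},{"x": 0,"y": 0,"z": 1.2,"ax": 0,"ay": 0,"az": 0,"hand": 0},{"x": 0,"y": 0,"z": 1.2,"ax": 0,"ay": 0,"az": 0,"hand": 0},{"x": 0,"y": 0,"z": 1.2,"ax": 0,"ay": 0,"az": 0,"hand": 0}])

```text
clock: 6.5
eef_pos: [557.9, -260.3, 50.0]
tcp_rot: [3.141, -0.0, 0.466]
contact_force: [-1.7, 2.7, 4.7]
opening: 0.001
grasp_force: 1.8
```

Request:
drive_tool(plan=[{"x": 0,"y": 0,"z": 0,"ax": 0,"ay": 0,"az": 0,"hand": 0},{"x": 0,"y": 0,"z": 0,"ax": 0,"ay": 0,"az": 0,"hand": 0}])

```text
clock: 6.7
eef_pos: [558.1, -260.8, 49.9]
tcp_rot: [3.141, -0.001, 0.466]
contact_force: [0.1, 3.6, 3.4]
opening: -0.002
grasp_force: 1.8
```

The right pad is softest: about 4 N, against about 7.5 N on the left and 13 N in the middle. Next is the right tag.

Request:
drive_tool(plan=[{"x": 0,"y": 0,"z": -0.6,"ax": 0,"ay": 0,"az": 0,"hand": 0},{"x": 0,"y": 0,"z": -1.2,"ax": 0,"ay": 0,"az": 0,"hand": 0},{"x": -0.5,"y": -0.35,"z": -1.2,"ax": 0,"ay": 0,"az": 0,"hand": 0},{"x": -1.0,"y": -0.7,"z": -1.2,"ax": 0,"ay": 0,"az": 0,"hand": 0},{"x": -1.37,"y": -1.0,"z": -1.2,"ax": 0,"ay": 0,"az": 0,"hand": 0},{"x": -1.37,"y": -1.0,"z": -0.9,"ax": 0,"ay": 0,"az": 0,"hand": 0},{"x": -1.37,"y": -1.0,"z": -0.7,"ax": 0,"ay": 0,"az": 0,"hand": 0},{"x": -1.37,"y": -1.0,"z": -0.7,"ax": 0,"ay": 0,"az": 0,"hand": 0}])

```text
clock: 7.5
eef_pos: [473.6, -247.0, 83.2]
tcp_rot: [-3.141, 0.001, 0.466]
contact_force: [-0.6, 0.2, 0.1]
opening: -0.0
grasp_force: 0.0
```

Request:
drive_tool(plan=[{"x": 0,"y": 0,"z": 0.15,"ax": 0,"ay": 0,"az": 0,"hand": 0},{"x": 0,"y": 0,"z": 0.25,"ax": 0,"ay": 0,"az": 0,"hand": 0},{"x": 0,"y": 0,"z": 0.35,"ax": 0,"ay": 0,"az": 0,"hand": 0},{"x": 0,"y": 0,"z": 0.45,"ax": 0,"ay": 0,"az": 0,"hand": 0},{"x": 0,"y": 0,"z": 0.55,"ax": 0,"ay": 0,"az": 0,"hand": 0},{"x": 0,"y": 0,"z": 0.62,"ax": 0,"ay": 0,"az": 0,"hand": 0},{"x": 0,"y": 0,"z": 0.62,"ax": 0,"ay": 0,"az": 0,"hand": 0},{"x": 0,"y": 0,"z": 0.62,"ax": 0,"ay": 0,"az": 0,"hand": 0}])

```text
clock: 8.3
eef_pos: [473.8, -246.9, 53.1]
tcp_rot: [-3.141, 0.0, 0.466]
contact_force: [1.0, -0.9, -0.1]
opening: -0.001
grasp_force: 0.3
```

Request:
drive_tool(plan=[{"x": 0,"y": 0,"z": 0.01,"ax": 0,"ay": 0,"az": 0,"hand": 0},{"x": 0,"y": 0,"z": 0.02,"ax": 0,"ay": 0,"az": 0,"hand": 0},{"x": 0,"y": 0,"z": 0.02,"ax": 0,"ay": 0,"az": 0,"hand": 0}])

```text
clock: 8.6
eef_pos: [473.9, -246.9, 52.9]
tcp_rot: [-3.142, 0.0, 0.466]
contact_force: [-1.2, 1.6, 10.5]
opening: 0.0
grasp_force: 5.2
```

Request:
drive_tool(plan=[{"x": 0,"y": 0,"z": -0.3,"ax": 0,"ay": 0,"az": 0,"hand": 0},{"x": 0,"y": 0,"z": -1.0,"ax": 0,"ay": 0,"az": 0,"hand": 0},{"x": 0,"y": 0,"z": -1.9,"ax": 0,"ay": 0,"az": 0,"hand": 0},{"x": 0,"y": 0,"z": -2.8,"ax": 0,"ay": 0,"az": 0,"hand": 0},{"x": -0.8,"y": 0.5,"z": -3.0,"ax": 0,"ay": 0,"az": 0,"hand": 0},{"x": -1.6,"y": 1.0,"z": -3.0,"ax": 0,"ay": 0,"az": 0,"hand": 0},{"x": -2.4,"y": 1.5,"z": -3.0,"ax": 0,"ay": 0,"az": 0,"hand": 0},{"x": -2.4,"y": 1.5,"z": -3.0,"ax": 0,"ay": 0,"az": 0,"hand": 0}])

```text
clock: 9.4
eef_pos: [397.6, -371.6, 202.4]
tcp_rot: [3.141, 0.001, 0.462]
contact_force: [-0.3, 0.3, 0.6]
opening: 0.004
grasp_force: 0.0
```

Run:
```python
from h import *
a=imaging.grab_frame("scene")[:,:,::-1]; t=imaging.grab_frame("top")[:,:,::-1]
s=monitor.sense(); print(s["eef_pos"],s["contact_force"])
o=np.zeros((600,800,3),np.uint8)
o[:300,:252]=cv2.resize(a[180:430,220:430],None,fx=1.2,fy=1.2)
o[:300,260:260+540]=cv2.resize(t[150:300,155:425],None,fx=2,fy=2)
b=cv2.resize(a[180:250,230:400],None,fx=4,fy=4); o[310:590,:680]=b
cv2.imwrite("pics/end.png",o)
```

```text
[ 399.41408676 -368.28530415  201.9349704 ] [ 0.84818466 -0.23280617 -0.62992645]
```

View pics/end.png

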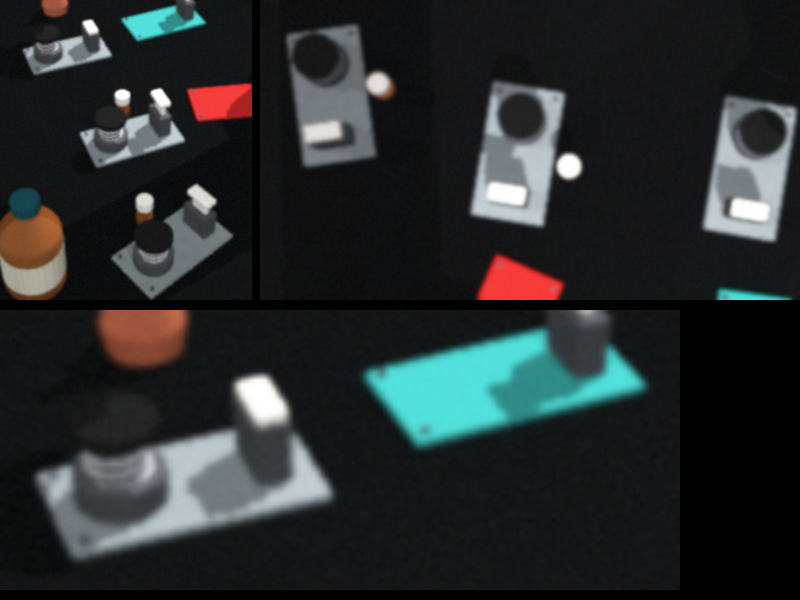

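The picture shows the right tag's head sitting on its sleeve (10.5 N at the stop). The left and middle tags are up, all pads have come back up, and the arm is clear.

```bash
python3 -c "
from rig import r
print(r.sign_off())"
```

```text
the job is handed in; nothing more can be done
None
```

I pressed the three pads left to right and the right one was softest (about 4 N at 10 mm, against about 7.5 N left and 13 N middle), so I pushed its tag fully home, left the other two tags up, and handed the job in with the arm clear; no verdict came back.

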